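# Set the dividing wheel to panel 7 and pin it

### The job

The tea bowl on the dividing wheel is to be painted at panel 7. Turn the numbered drum by its upright crank handle until the 7 stands squarely in the window of the hood, then take the index pin from its parking block and put it down through the index bush, fully home in the notch of the rim, so that the drum is locked. The pin drops home only when a notch lies exactly under it: find it by feel, gently, without ever forcing the pin against the drum; do not touch the bowl, let it stay in the middle of the wheel, and leave the other ware where it is.

Things in the scene. Friction and masses are not known exactly. Their poses are not given: they have to be found in the camera images.
- stand: Grey cast stand of the dividing wheel, fixed to the table; origin on the table under the drum's vertical axis; x points from the axis to the window. It carries the aluminium drum: notched flat rim at z 36-50 mm, 284 mm across; sloping flank with black numerals 0-9, 36 deg apart; flat top at z 84, radius 94 mm. The drum turns stiffly (1.1 N m, 13 N at the crank) and stays where it is left.
- window (a point): Middle of the 36 x 36 mm window in the steel hood over the flank, 113 mm from the axis, z 72 mm. Numerals read upright from outside, facing the axis. Turning the drum anticlockwise (from above) brings higher numbers; it starts between 0 and 5; stops lie just below 0 and beyond 9. Hood: up to z 92, at radius 90-162 mm, within 55 deg of the window.
- crank_top (a point): Top centre of the black upright crank handle: 16 mm diameter, z 88 to 128 mm, 82 mm from the axis; it spins freely, so its yaw means nothing. It stands on a hand ring clamped to the drum's top by hand, so it tells the drum's angle only within 6 deg: with numeral n centred in the window it is (36 n - 72) deg, give or take 6, anticlockwise from the stand's x axis (with 7: opposite the window).
- bush (a point): Mouth of the index bush: hole of 13.2 mm with a 3 mm funnel in a dark block 30 x 36 mm, z 54 to 80 mm (this point at 80), 134 mm from the axis, over the rim (top at z 50). The rim has ten straight notches 13.2 mm wide, right through, open outwards; one lies under the bush whenever a numeral is centred in the window. The bush stands 72 deg anticlockwise from the window.
- pin: Loose index pin, 0.11-0.18 kg, upright in the parking block; origin at its lower tip, z up along it. Steel shank 12 mm diameter to 42 mm (edge of the tip hardly broken), collar 24 mm to 47 mm, black handle 16 mm diameter to 85 mm. Home: tip at z 38 mm, 12 mm deep in a notch, collar on the bush. Without a notch under it, it stands in the bush, tip on the rim at z 50 mm.
- park (a point): Mouth of the hole in the grey parking block where the pin stands at the start, 36 x 36 mm, 60 mm high (this point at z 60; the parked pin's tip is at z 18). A pin standing in the bush rides on the rim while the drum is turned and falls by its own weight once a notch is within 1 mm; then the crank goes solid. Over 30 N of the pin on the drum, down or sideways, harms the rim.
- bowl: Small white tea bowl standing loose in the middle of the drum's top (foot at z 84 mm): 72 mm across the rim, 46 mm high; origin under its foot. Not to be touched.
- turned_bowl: White bowl turned over on the table beside the wheel, near the parking block, 96 mm across, 52 mm high; origin under its centre. Leave it.
- turned_bowl2: A like bowl turned over on the other side, near the bush, 96 mm across, 52 mm high; origin under its centre. Leave it.
- mug: White mug, 80 mm across, 88 mm high, left of the wheel; origin under its centre. Leave it.
- oil_jar: Small amber glass jar with white cap, 52 mm across, 70 mm high, left of the wheel; origin under its centre. Leave it.
- dish: Flat white dish, 90 mm across, 12 mm high, right of the wheel; origin under its centre. Leave it.
- vase: White vase, 94 mm across, 155 mm high, right of the wheel; origin under its centre. Leave it.
Not all that is in view belongs to the job. There is more than one size of the pin; the one meant has the size given above.

How it is judged:
By the outcome, as a careful person would: the job done as asked, in the order asked, and still so for the second after the job is handed in, with the robot touching nothing.
It also fails if it takes over 67 s, if anything falls off the work surface, if the arm or the gripper's body presses on something with over 40 N, if the wrist force passes 120 N, or if a joint passes its speed limit or range.

### The arm

A 7-joint arm with a two-finger parallel gripper is mounted at the origin on the work surface. World frame = base frame: x ahead of the robot, y to its left, z up, the work surface at z = 0. Lengths are in mm, angles in rad, forces in N, time in s.
With the tool pointing down it reaches from about 400 to 875 mm from the base axis. Payload 6.5 kg.
Tool frame: the origin (TCP) lies midway between the tips of the shut fingers; the grasp point (between the pads) lies 19 mm behind it; z points along the fingers, y is the line along which they close (so a half turn about z gives the same grasp; the last joint's range is limited). The gripper opens to 85 mm and grips with 20 to 120 N. Pads are 22 mm wide; open, the fingers measure 114 mm over their backs; the gripper's body (76 mm by 85 mm) begins 54 mm behind the grasp point. The pads swing forward as they close: fully open they stand 13 mm farther back than shut.
Start: joints at [1.207, 0.536, -0.004, 1.538, 0.003, 1.067, -0.071], TCP at [190.716, -621.383, 199.49] pointing down, gripper open.
Joint ranges: [-2.7, 2.7], [-0.37, 2.16], [-1.27, 1.26], [0.24, 2.4], [-1.31, 4.45], [0.19, 1.91], [-2.76, 2.76]. Speed limits (rad/s): [2.39, 2.39, 3.14, 3.14, 3.14, 3.14, 3.14].

### API

Orientations are given as a unit quaternion [w, x, y, z].
In Python, from workcell import robot gives the robot as it stands. The module is installed in compiled form; this text tells all that it offers.
- The arm moves only by the tool move_arm, never from a script. Its argument "motion" is a list of rows, each a list of 3 entries, a list of its own where there are three numbers: the turn, a rotation vector about the tool's x, y, z in degrees, then the shift along the tool's x, y, z in m, then the opening, from 0 (shut) to 1 (fully open). A call has 1 to 8 rows; each row is the pose to reach, as a shift and turn from the pose commanded when the call began, along the tool's axes at that moment; what a row does not reach only later rows make up. A row lasts 1/8 s, in which the tool goes at most 62.5 mm and 10.7 degrees, less where a joint would pass 70% of its speed; a pose out of reach is approached as far as the arm can. A call with a gripper value outside its range is refused whole. The fingers move at their own pace and stop on an object; the grip force is fixed at half the most. Time passes only in rows, so rows that repeat a pose let the fingers close. It gives the time, the measured TCP pose, the force, the opening and the grip force at its end, in the units of the state.
- robot.state(): the state, without advancing time (a new reading comes with each control period).
- robot.snapshot(name): name is "side" or "top" or "wrist"; returns a dict with "color" (420x560x3 uint8, red, green, blue), "intrinsics" (3x3 intrinsics, pixels), "view" (4x4, takes a point from world to camera coordinates). Camera axes: x right, y down, z forward; pixel columns grow to the right and rows downward; lengths in mm; the calibration is good to about 2 mm. A picture is of the moment at which its call begins. There is no depth.
- robot.finish_job(): hands the job in; it is judged then, once.
The state is a dict: "time": time; "joint_positions": joint angles; "joint_vel": joint speeds; "joint_efforts": joint torques, N m; "ee_pos": TCP position; "tcp_rot": TCP orientation; "force": force on the tool from outside, world axes, zero at the start; "torque": the same for the moment, N m; "gripper_width": opening from 0.0 (shut) to 1.0 (fully open); "grasp_force": force on a finger pad.
Only numpy, scipy, OpenCV 4.12 (cv2) and the standard library are available. Lean on these libraries where they do the work, as an engineer would, in place of code of your own. Each camera call takes 0.05 s, during which the arm holds its last target. There are 200 camera calls.

## Working session

There is one attempt and no reset: what is moved stays moved. The work goes in short steps, Python scripts to look and compute and a tool call to move; the robot and the scene stay as the last step left them, time stands still between calls to the robot, and variables do not carry over. Pictures are saved under pics/ and viewed, at most 10 in all, crops included, and the job is handed in when it is done.

Besides the shell and the picture viewer there is one more tool, called after ">>>" as a command line: name --argument value ..., lists and objects as JSON in quotes. move_arm: Moves the arm, as the interface text tells. Its arguments: {"type":"object","properties":{"motion":{"type":"array"}},"required":["motion"]}

```bash
mkdir -p pics; cat > h.py <<'E'
import numpy as np, cv2
from workcell import robot
def snap(n,f=None):
    s=robot.snapshot(n)
    if f: cv2.imwrite('pics/'+f,s['color'][:,:,::-1])
    return s
def ray(s,u,v,z):
    K,V=np.array(s['intrinsics']),np.array(s['view'])
    R,t=V[:3,:3],V[:3,3]; c=-R.T@t; d=R.T@np.linalg.inv(K)@[u,v,1]
    return c+d*(z-c[2])/d[2]
def proj(s,p):
    K,V=np.array(s['intrinsics']),np.array(s['view'])
    q=K@(V[:3,:3]@p+V[:3,3]); return q[:2]/q[2]
E
python3 - <<'E'
from h import *
a=snap('top','t0.png');b=snap('side','s0.png')
for s in(a,b):
    V=np.array(s['view']);print((-V[:3,:3].T@V[:3,3]).round(),V[2,:3].round(2),np.array(s['intrinsics'])[0])
st=robot.state();print(st)
E
```

```text
[ 263.   21. 1720.] [ 0.19 -0.02 -0.98] [525.86901472   0.         274.75223652]
[ 343. -987.  906.] [ 0.17  0.76 -0.63] [457.83597946   0.         281.11178871]
{'time': 0.1, 'joint_positions': array([ 1.20681959,  0.53710895, -0.00446121,  1.53875274,  0.00256344,
        1.06729009, -0.07119549]), 'joint_vel': array([-0.00028145, -0.00162052,  0.00035688, -0.00245932,  0.00039309,
        0.00152116,  0.00155789]), 'joint_efforts': array([ 4.05947270e-03, -5.84567356e+01,  1.05250765e+00, -2.59776145e+01,
        1.26475227e-02,  4.56626527e-03,  4.39312953e-05]), 'ee_pos': array([ 190.53738154, -620.81045408,  198.69690649]), 'tcp_rot': array([-7.62191889e-04,  9.88930508e-01,  1.48377378e-01, -1.50448596e-04]), 'force': array([-0.24996984, -0.01251763, -0.43116994]), 'torque': array([ 0.00696269, -0.05361594,  0.02245145]), 'grasp_force': 0.0, 'gripper_width': 1.0013340259788568}
```

View pics/t0.png

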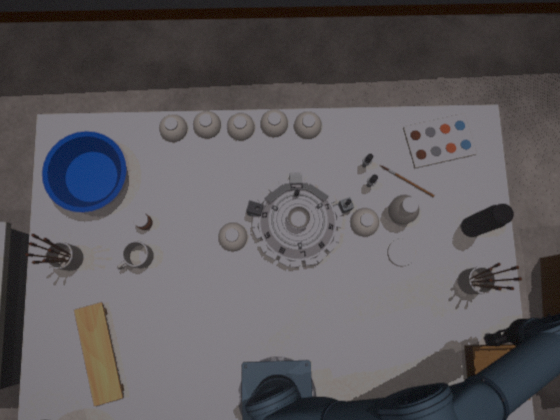

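View pics/s0.png

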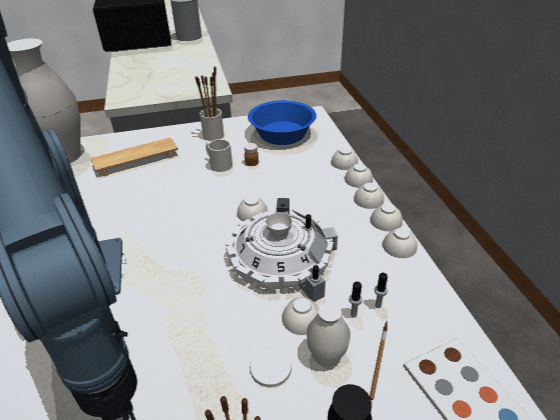

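```bash
python3 - <<'E'
from h import *
t=cv2.imread('pics/t0.png')[150:270,220:380];s=cv2.imread('pics/s0.png')[190:310,220:400]
cv2.imwrite('pics/tc.png',cv2.convertScaleAbs(cv2.resize(t,None,fx=5,fy=5,interpolation=2),alpha=1.6))
cv2.imwrite('pics/sc.png',cv2.convertScaleAbs(cv2.resize(s,None,fx=4.4,fy=4.4,interpolation=2),alpha=1.2))
E
```

```text
(no output)
```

View pics/tc.png

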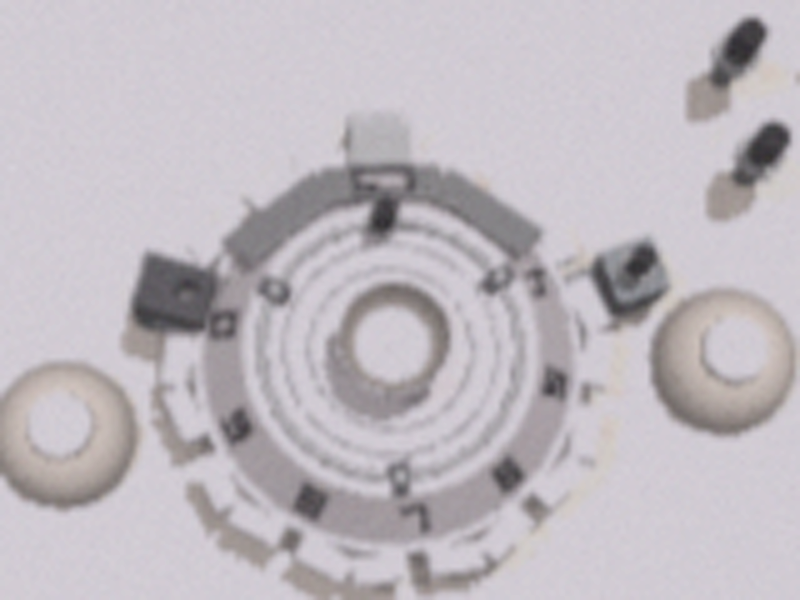

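View pics/sc.png

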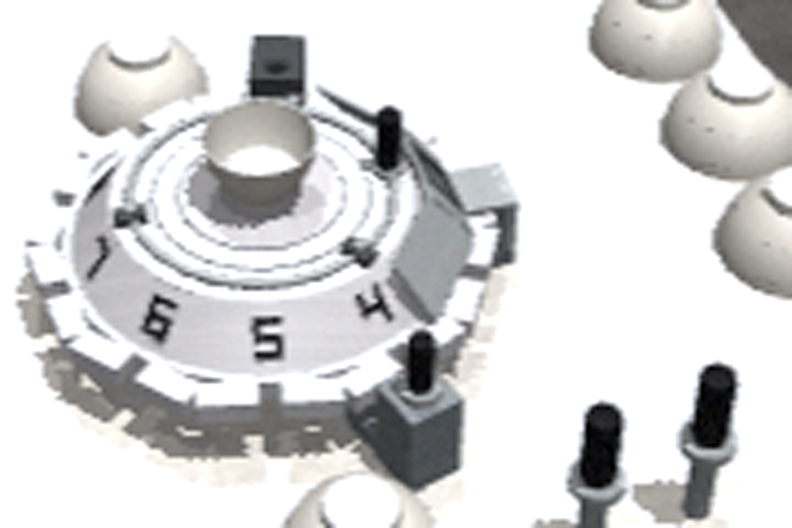

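```bash
cat >> h.py <<'E'
def tri(a,pa,b,pb):
    c1=ray(a,*pa,0);d1=ray(a,*pa,500)-c1;c2=ray(b,*pb,0);d2=ray(b,*pb,500)-c2
    k=np.linalg.lstsq(np.c_[d1,-d2],c2-c1,rcond=None)[0]
    p,q=c1+k[0]*d1,c2+k[1]*d2
    return (p+q)/2,np.linalg.norm(p-q)
E
python3 - <<'E'
from h import *
a=robot.snapshot('top');b=robot.snapshot('side')
T=lambda x,y:(x/5+220-.4,y/5+150-.4); S=lambda x,y:(x/4.4+220-.4,y/4.4+190-.4)
for n,z,t,s in [('bush',80,(187,288),(277,67)),('crank',128,(387,201),(389,113)),('pin',103,(648,250),(421,338)),('bowlrim',130,(396,334),(260,137))]:
    p,e=tri(a,T(*t),b,S(*s));print(n,p.round(1),round(e,1),'top',ray(a,*T(*t),z).round(1),'side',ray(b,*S(*s),z).round(1))
# numerals on the flank, mid z about 67
for n,t in {0:(222,322),9:(237,430),8:(312,500),7:(415,516),6:(510,475),5:(555,383),4:(538,282)}.items(): print(n,ray(a,*T(*t),68).round(1))
for n,t in {'win':(383,181),'hoodblock':(379,140)}.items(): print(n,ray(a,*T(*t),72).round(1))
for t in [(540,510),(418,572),(290,540),(200,445),(592,392)]: print('notch',ray(a,*T(*t),50).round(1))
E
```

```text
bush [585.4  48.   77.8] 0.8 top [585.4  47.9  80. ] side [584.4  45.2  80. ]
crank [626.3 -78.1 129. ] 2.8 top [627.9 -78.3 128. ] side [625.2 -77.2 128. ]
pin [ 596.3 -242.7  104.8] 2.5 top [ 597.9 -243.1  103. ] side [ 595.5 -241.1  103. ]
bowlrim [543.5 -80.7 129.8] 0.1 top [543.5 -80.7 130. ] side [543.4 -81.  130. ]
0 [565.1  26.2  68. ]
9 [495.3  18.4  68. ]
8 [449.6 -27.8  68. ]
7 [437.7 -92.4  68. ]
6 [ 462.1 -153.5   68. ]
5 [ 520.2 -184.8   68. ]
4 [ 586. -177.   68.]
win [654.1 -79.7  72. ]
hoodblock [681.3 -78.   72. ]
notch [ 441.4 -173.5   50. ]
notch [404.  -94.2  50. ]
notch [426.5 -13.5  50. ]
notch [488.8  42.3  50. ]
notch [ 516.5 -210.6   50. ]
```

```bash
python3 - <<'E'
from h import *
from scipy.optimize import least_squares
N={0:(565.1,26.2),9:(495.3,18.4),8:(449.6,-27.8),7:(437.7,-92.4),6:(462.1,-153.5),5:(520.2,-184.8),4:(586,-177)}
n=np.array(list(N));P=np.array(list(N.values()))
def f(q,c=None):
    c=q[:2] if c is None else c
    a=q[2]-np.radians(36)*n
    return (c+q[3]*np.c_[np.cos(a),np.sin(a)]-P).ravel()
r=least_squares(f,[543,-81,1.3,107]);print(r.x,np.degrees(r.x[2]),r.fun.round(1))
for n_,p in N.items():
    d=np.subtract(p,(543.5,-80.7));print(n_,(np.degrees(np.arctan2(d[1],d[0]))+36*n_)%360)
for p in [(441.4,-173.5),(404,-94.2),(426.5,-13.5),(488.8,42.3),(516.5,-210.6)]:
    d=np.subtract(p,(543.5,-80.7));print(np.hypot(*d),np.degrees(np.arctan2(d[1],d[0]))%36)
E
```

```text
[542.16675358 -79.82984645   1.37108756 107.33462712] 78.55753034193837 [-1.6 -0.8  2.3 -0.6 -0.9  0.7 -2.2  0.3  1.   1.1  0.7 -0.2  0.8 -0.5]
0 78.57673309824334
9 79.93724105771105
8 78.60459950110669
7 78.31047093754071
6 77.80782253900523
5 77.38380682808183
4 77.81326716025042
137.97191743249786 6.268102171777343
140.15170352157693 5.527540151656154
134.92531267334533 6.1287079219281395
134.61459801967987 5.975453775875934
132.67633549356114 6.258134133581294
```

>>> move_arm --motion '[[[0, 0, 2], [0.03, -0.02, 0], 0.4], [[0, 0, 5], [0.08, -0.054, 0], 0.4], [[0, 0, 8], [0.13, -0.088, 0], 0.4], [[0, 0, 11], [0.18, -0.122, 0], 0.4], [[0, 0, 14], [0.23, -0.156, 0], 0.4], [[0, 0, 17.06], [0.28, -0.19, 0], 0.4], [[0, 0, 17.06], [0.33, -0.224, 0], 0.4], [[0, 0, 17.06], [0.36, -0.245, 0], 0.4]]'

```text
time: 1.2
ee_pos: [464.9, -278.2, 199.5]
tcp_rot: [-0.0, 1.0, 0.002, 0.0]
force: [-0.2, -0.7, -0.1]
gripper_width: 0.398
grasp_force: 0.0
```

>>> move_arm --motion '[[[0, 0, 0], [0.035, -0.045, 0], 0.4], [[0, 0, 0], [0.07, -0.09, 0], 0.4], [[0, 0, 0], [0.11, -0.14, 0], 0.4], [[0, 0, 0], [0.14, -0.18, 0], 0.4], [[0, 0, 0], [0.16, -0.2, 0], 0.4], [[0, 0, 0], [0.163, -0.203, 0], 0.4], [[0, 0, 0], [0.163, -0.203, 0], 0.4]]'

```text
time: 2.08
ee_pos: [625.3, -79.6, 199.2]
tcp_rot: [0.0, 1.0, -0.0, -0.001]
force: [0.4, -1.2, -0.3]
gripper_width: 0.4
grasp_force: 0.0
```

```bash
python3 - <<'E'
from h import *
s=robot.state();print(s['ee_pos'],s['tcp_rot'],s['joint_positions'].round(2))
a=snap('wrist','w1.png');V=np.array(a['view']);print((-V[:3,:3].T@V[:3,3]).round(1),V[:3,:3].round(2),np.array(a['intrinsics'])[0])
E
```

```text
[625.27790285 -79.62078902 199.1527813 ] [ 3.83250885e-04  9.99999718e-01 -3.94535899e-04 -5.10456558e-04] [ 0.16  0.51 -0.15  1.59  0.08  1.05 -1.58]
[699.1 -79.1 373.4] [[-0.   -1.    0.  ]
 [-0.96  0.    0.29]
 [-0.29 -0.   -0.96]] [347.78971842   0.         272.92567334]
```

View pics/w1.png

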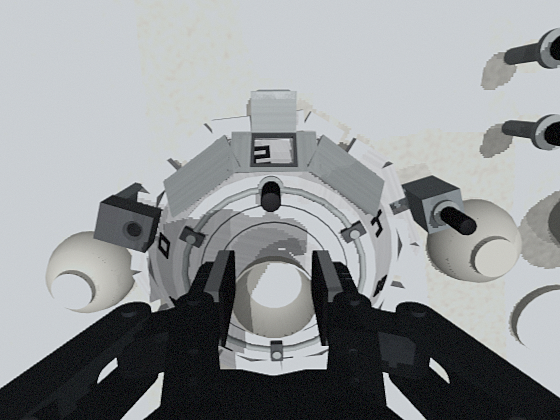

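```bash
python3 - <<'E'
from h import *
a=robot.snapshot('wrist')
for n,u,z in [('bush',(134,230),80),('win',(273.5,151),72),('cranktop',(270,197),128),('pintop',(465,227),103),('bowltopfoot',(277,286),130)]: print(n,ray(a,*u,z).round(1))
g=cv2.cvtColor(a['color'],cv2.COLOR_RGB2GRAY)
for n,(x0,y0,x1,y1),z in [('crank',(255,160,290,215),128),('pin',(435,200,480,236),103)]:
    m=(g[y0:y1,x0:x1]<60).astype(np.uint8);c=max(cv2.findContours(m,0,2)[0],key=cv2.contourArea)
    print(n,cv2.boundingRect(c),cv2.minAreaRect(c))
c=g[205:255,90:165];print(c[15:36:2,34:60:2])
E
```

```text
bush [585.8  45.5  80. ]
win [655.5 -80.5  72. ]
cranktop [629.8 -77.7 128. ]
pintop [ 596.5 -239.2  103. ]
bowltopfoot [557.6 -82.9 130. ]
crank (3, 21, 22, 30) ((14.972972869873047, 35.66216278076172), (20.54987335205078, 29.591815948486328), 9.462323188781738)
pin (4, 6, 37, 29) ((21.64044952392578, 19.77528190612793), (39.21992111206055, 18.231964111328125), 32.00538635253906)
[[ 93 100  99 104  89  83  89  83  85  79  92  85  87]
 [ 88  64  70  69  66  58  79  87  79  83  87  88  83]
 [ 71  75  35  33  28  36  56  64  89  83  87  88  87]
 [ 70  50  37  36  36  38  37  34  74  92  87  87  89]
 [ 74  38  33  38  37  40  34  39  66  85  86  87  91]
 [ 79  42  36  38  43  42  36  33  56  81  87  87  89]
 [ 76  69  35  36  36  41  32  24  66  79  87  84  81]
 [ 76  81  65  32  32  32  40  48  77  86  87  89  66]
 [ 82  75  75  78  73  50  69  71  78  86  85  88  50]
 [ 98  80  78  77  80  78  70  69  84  83  84  87  28]
 [ 95  90  93  84  76  80  80  80  86  88  86  83  30]]
```

>>> move_arm --motion '[[[0, 0, 0], [0, -0.001, 0.04], 0.4], [[0, 0, 0], [0, -0.001, 0.075], 0.4], [[0, 0, 0], [0, -0.001, 0.095], 0.4], [[0, 0, 0], [0, -0.001, 0.102], 0.4], [[0, 0, 0], [0, -0.001, 0.102], 0.0], [[0, 0, 0], [0, -0.001, 0.102], 0.0], [[0, 0, 0], [0, -0.001, 0.102], 0.0], [[0, 0, 0], [0, -0.001, 0.102], 0.0]]'

```text
time: 3.18
ee_pos: [626.3, -77.5, 98.0]
tcp_rot: [0.0, 1.0, 0.0, 0.0]
force: [-1.0, 0.0, 0.5]
gripper_width: -0.0
grasp_force: 0.0
```

```bash
python3 - <<'E'
from h import *
print(robot.state()['gripper_width'],robot.state()['force'])
a=snap('wrist');b=snap('side')
w=cv2.resize(a['color'][100:300,180:380],(400,400));s=cv2.resize(b['color'][190:290,240:340],(400,400))
cv2.imwrite('pics/w2.png',cv2.hconcat([w,s])[:,:,::-1])
E
```

```text
-4.869074265606428e-05 [-1.0052913   0.00867121  0.50060726]
```

View pics/w2.png

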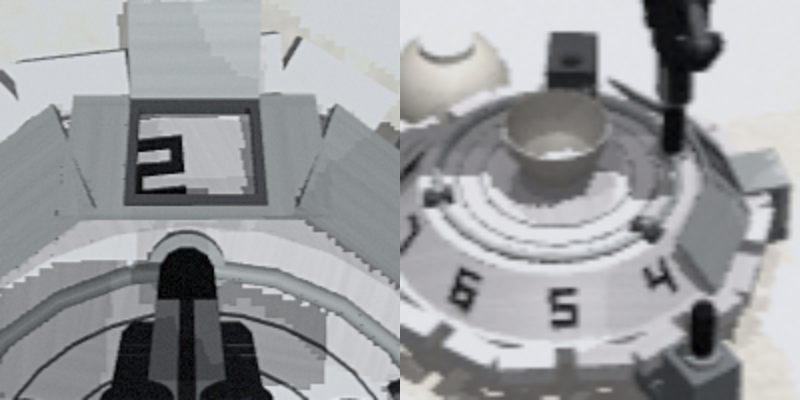

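```bash
python3 - <<'E'
from h import *
for n,f,o in [('wrist',2,(180,100)),('side',4,(240,190))]:
    s=robot.snapshot(n)
    for p in [(626,-78,88),(626,-78,98),(626,-78,128),(640,-78,88),(640,-78,128)]:
        q=(proj(s,np.array(p,float))-o)*f; print(n,p,q.round())
E
```

```text
wrist (626, -78, 88) [189. 269.]
wrist (626, -78, 98) [190. 283.]
wrist (626, -78, 128) [190. 334.]
wrist (640, -78, 88) [189. 222.]
wrist (640, -78, 128) [190. 278.]
side (626, -78, 88) [273. 147.]
side (626, -78, 98) [273. 136.]
side (626, -78, 128) [274. 102.]
side (640, -78, 88) [292. 143.]
side (640, -78, 128) [294.  98.]
```

>>> move_arm --motion '[[[0, 0, 0], [0, 0, 0], 0.4], [[0, 0, 0], [0, 0, 0], 0.4], [[0, 0, 0], [0, 0, 0.003], 0.4], [[0, 0, 0], [0, 0, 0.006], 0.4], [[0, 0, 0], [0, 0, 0.009], 0.4]]'

```text
time: 4.0
ee_pos: [625.8, -77.5, 88.1]
tcp_rot: [-0.0, 1.0, 0.0, -0.0]
force: [-0.2, 0.2, -0.3]
gripper_width: 0.4
grasp_force: 0.0
```

>>> move_arm --motion '[[[0, 0, 0], [0, 0, 0], 0.0], [[0, 0, 0], [0, 0, 0], 0.0], [[0, 0, 0], [0, 0, 0], 0.0]]'

```text
time: 4.38
ee_pos: [625.7, -77.6, 88.4]
tcp_rot: [0.0, 1.0, 0.0, -0.0]
force: [-0.2, -0.3, -1.2]
gripper_width: 0.143
grasp_force: 58.5
```

```bash
python3 - <<'E'
from h import *
a=snap('wrist');b=snap('side')
w=cv2.resize(a['color'][150:350,180:380],(560,560));s=cv2.resize(b['color'][160:240,275:335],(240,320),interpolation=cv2.INTER_CUBIC)
im=np.zeros((560,800,3),np.uint8);im[:,:560]=w;im[:320,560:]=s
cv2.imwrite('pics/w3.png',cv2.convertScaleAbs(im,alpha=1.5)[:,:,::-1])
E
```

```text
(no output)
```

View pics/w3.png

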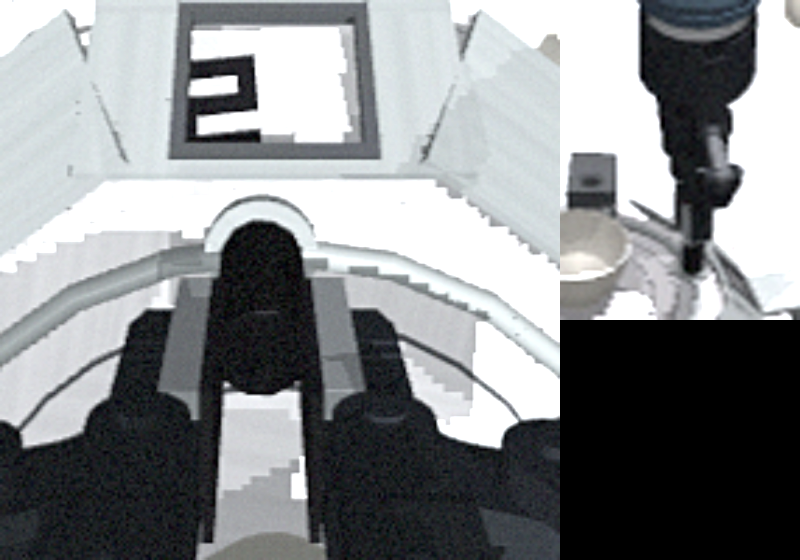

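```bash
python3 - <<'E'
import numpy as np
e=np.linspace(0,1,33); a=np.radians(2+173.5*e)
p=82*np.c_[np.cos(a),-np.sin(a)]/1000
for k in range(4):
    print([[round(float(x),4) for x in (p[8*k+j]-p[8*k])] for j in range(1,9)])
E
```

```text
[[-0.0006, -0.0077], [-0.002, -0.0154], [-0.0041, -0.0228], [-0.0069, -0.0301], [-0.0103, -0.037], [-0.0144, -0.0436], [-0.0191, -0.0498], [-0.0243, -0.0555]]
[[-0.0058, -0.0052], [-0.012, -0.0098], [-0.0187, -0.0138], [-0.0256, -0.0172], [-0.0329, -0.0198], [-0.0404, -0.0218], [-0.0481, -0.0231], [-0.0558, -0.0236]]
[[-0.0078, 0.0002], [-0.0155, 0.0011], [-0.023, 0.0028], [-0.0304, 0.0051], [-0.0376, 0.0082], [-0.0444, 0.0119], [-0.0508, 0.0162], [-0.0568, 0.0212]]
[[-0.0055, 0.0055], [-0.0105, 0.0114], [-0.0148, 0.0178], [-0.0186, 0.0246], [-0.0217, 0.0317], [-0.0241, 0.0391], [-0.0258, 0.0467], [-0.0267, 0.0544]]
```

>>> move_arm --motion '[[[0, 0, 0], [-0.0006, -0.0077, 0], 0], [[0, 0, 0], [-0.002, -0.0154, 0], 0], [[0, 0, 0], [-0.0041, -0.0228, 0], 0], [[0, 0, 0], [-0.0069, -0.0301, 0], 0], [[0, 0, 0], [-0.0103, -0.037, 0], 0], [[0, 0, 0], [-0.0144, -0.0436, 0], 0], [[0, 0, 0], [-0.0191, -0.0498, 0], 0], [[0, 0, 0], [-0.0243, -0.0555, 0], 0]]'

```text
time: 5.48
ee_pos: [605.7, -26.5, 88.6]
tcp_rot: [0.002, 1.0, -0.002, 0.004]
force: [12.1, -9.2, -12.8]
gripper_width: 0.141
grasp_force: 58.5
```

>>> move_arm --motion '[[[0, 0, 0], [-0.0058, -0.0052, 0], 0], [[0, 0, 0], [-0.012, -0.0098, 0], 0], [[0, 0, 0], [-0.0187, -0.0138, 0], 0], [[0, 0, 0], [-0.0256, -0.0172, 0], 0], [[0, 0, 0], [-0.0329, -0.0198, 0], 0], [[0, 0, 0], [-0.0404, -0.0218, 0], 0], [[0, 0, 0], [-0.0481, -0.0231, 0], 0], [[0, 0, 0], [-0.0558, -0.0236, 0], 0]]'

```text
time: 6.48
ee_pos: [550.8, 1.5, 88.7]
tcp_rot: [-0.0, 1.0, -0.0, 0.005]
force: [14.5, -1.2, -17.9]
gripper_width: 0.146
grasp_force: 58.5
```

>>> move_arm --motion '[[[0, 0, 0], [-0.0078, 0.0002, 0], 0], [[0, 0, 0], [-0.0155, 0.0011, 0], 0], [[0, 0, 0], [-0.023, 0.0028, 0], 0], [[0, 0, 0], [-0.0304, 0.0051, 0], 0], [[0, 0, 0], [-0.0376, 0.0082, 0], 0], [[0, 0, 0], [-0.0444, 0.0119, 0], 0], [[0, 0, 0], [-0.0508, 0.0162, 0], 0], [[0, 0, 0], [-0.0568, 0.0212, 0], 0]]'

```text
time: 7.48
ee_pos: [493.3, -15.7, 88.7]
tcp_rot: [-0.002, 1.0, 0.001, 0.004]
force: [12.7, 9.3, -17.3]
gripper_width: 0.142
grasp_force: 58.7
```

>>> move_arm --motion '[[[0, 0, 0], [-0.0055, 0.0055, 0], 0], [[0, 0, 0], [-0.0105, 0.0114, 0], 0], [[0, 0, 0], [-0.0148, 0.0178, 0], 0], [[0, 0, 0], [-0.0186, 0.0246, 0], 0], [[0, 0, 0], [-0.0217, 0.0317, 0], 0], [[0, 0, 0], [-0.0241, 0.0391, 0], 0], [[0, 0, 0], [-0.0258, 0.0467, 0], 0], [[0, 0, 0], [-0.0267, 0.0544, 0], 0]]'

```text
time: 8.48
ee_pos: [462.7, -68.4, 88.4]
tcp_rot: [-0.003, 1.0, 0.002, 0.0]
force: [-0.7, 15.4, -3.0]
gripper_width: 0.143
grasp_force: 60.5
```

>>> move_arm --motion '[[[0, 0, 0], [0, 0, 0], 0], [[0, 0, 0], [0, 0, 0], 0]]'

```text
time: 8.72
ee_pos: [462.4, -70.2, 88.4]
tcp_rot: [-0.002, 1.0, 0.001, -0.0]
force: [0.0, 10.3, -2.6]
gripper_width: 0.142
grasp_force: 60.4
```

```bash
python3 - <<'E'
from h import *
s=robot.state();d=s['ee_pos'][:2]-(543.3,-80.5);print(s['ee_pos'],np.hypot(*d),np.degrees(np.arctan2(d[1],d[0])),s['force'])
a=snap('wrist');b=snap('top')
w=cv2.resize(a['color'],(560,420));t=cv2.resize(b['color'][180:260,275:323],(240,400),interpolation=cv2.INTER_CUBIC)
im=np.zeros((420,800,3),np.uint8);im[:,:560]=w;im[:400,560:]=t
cv2.imwrite('pics/w4.png',cv2.convertScaleAbs(im,alpha=1.3)[:,:,::-1])
E
```

```text
[462.38573632 -70.20223602  88.35449939] 81.5669173769659 172.74709459392443 [ 0.03890196 10.27103101 -2.61244035]
```

View pics/w4.png

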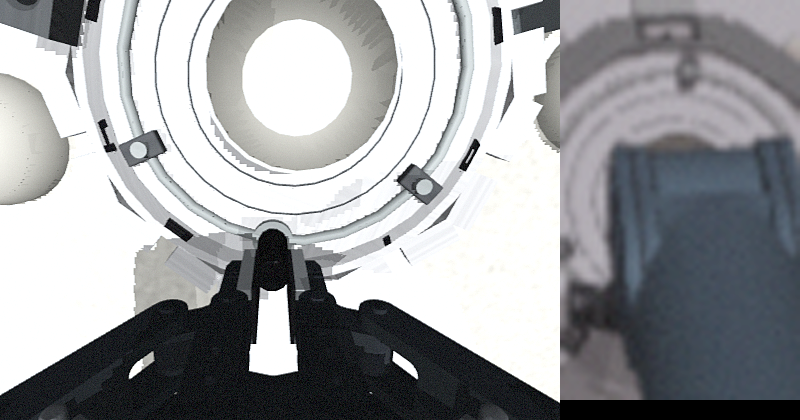

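>>> move_arm --motion '[[[0, 0, 0], [-0.0002, 0.0015, 0], 0], [[0, 0, 0], [-0.0003, 0.003, 0], 0], [[0, 0, 0], [-0.0003, 0.0042, 0], 0], [[0, 0, 0], [-0.0003, 0.0042, 0], 0], [[0, 0, 0], [-0.0003, 0.0042, 0], 0]]'

```text
time: 9.45
ee_pos: [462.1, -73.2, 88.3]
tcp_rot: [-0.002, 1.0, 0.002, -0.0]
force: [-0.8, 12.9, -0.8]
gripper_width: 0.141
grasp_force: 60.5
```

```bash
python3 - <<'E'
from h import *
s=robot.state();d=s['ee_pos'][:2]-(543.3,-80.5);print(s['ee_pos'],np.hypot(*d),np.degrees(np.arctan2(d[1],d[0])),s['force'])
E
```

```text
[462.07438943 -73.22407214  88.347738  ] 81.5508365337706 174.88129078194618 [-0.78841783 12.9260931  -0.79665533]
```

>>> move_arm --motion '[[[0, 0, 0], [0, -0.002, 0], 0], [[0, 0, 0], [0, -0.004, 0], 0], [[0, 0, 0], [0, -0.004, 0], 0.4], [[0, 0, 0], [0, -0.004, 0], 0.4], [[0, 0, 0], [0, -0.004, -0.03], 0.4], [[0, 0, 0], [0, -0.004, -0.075], 0.4], [[0, 0, 0], [0, -0.004, -0.09], 0.4], [[0, 0, 0], [0, -0.004, -0.09], 0.4]]'

```text
time: 10.45
ee_pos: [462.8, -74.7, 179.2]
tcp_rot: [0.0, 1.0, -0.0, 0.001]
force: [-0.7, 0.6, 1.0]
gripper_width: 0.405
grasp_force: 0.0
```

```bash
python3 - <<'E'
from h import *
s=robot.state();print(s['ee_pos'],s['force'])
a=snap('wrist','w5.png')
b=robot.snapshot('side');cv2.imwrite('pics/s5.png',b['color'][:,:,::-1])
V=np.array(a['view']);print((-V[:3,:3].T@V[:3,3]).round(1))
print('win',proj(a,np.array([656,-80.5,72.])),'bush',proj(a,np.array([585,46.5,80.])))
E
```

```text
[462.78481959 -74.71300554 179.18995585] [-0.73907472  0.63816519  0.97358169]
[536.  -74.2 353.7]
win [281.78513624 -84.92760192] bush [103.54539125  28.49005243]
```

>>> move_arm --motion '[[[0, 0, 0], [0.02, 0.025, 0], 0.4], [[0, 0, 0], [0.05, 0.0625, 0], 0.4], [[0, 0, 0], [0.08, 0.1, 0], 0.4], [[0, 0, 0], [0.11, 0.137, 0], 0.4], [[0, 0, 0], [0.128, 0.16, 0], 0.4], [[0, 0, 0], [0.134, 0.1665, 0], 0.4], [[0, 0, 0], [0.134, 0.1665, 0], 0.4], [[0, 0, 0], [0.134, 0.1665, 0], 0.4]]'

```text
time: 11.55
ee_pos: [595.4, -239.2, 178.1]
tcp_rot: [-0.0, 1.0, 0.001, -0.001]
force: [0.4, -1.0, 0.3]
gripper_width: 0.402
grasp_force: 0.0
```

```bash
python3 - <<'E'
from h import *
s=robot.state();print(s['ee_pos'])
a=snap('wrist');g=cv2.cvtColor(a['color'],cv2.COLOR_RGB2GRAY)
print('proj pintop',proj(a,np.array([596.5,-241.3,103.])).round(1),'win',proj(a,np.array([656,-80.5,72.])).round(1),'bush',proj(a,np.array([585,46.5,80.])).round())
im=np.zeros((560,800,3),np.uint8)
im[:420,:560]=a['color']
u,v=proj(a,np.array([656,-80.5,72.])).astype(int)
u=max(u,40);v=max(v,40)
c=cv2.resize(a['color'][v-40:v+40,u-40:u+40],(240,240));im[:240,560:]=c
c=cv2.resize(robot.snapshot('top')['color'][170:240,230:310],(240,210),interpolation=2);im[250:460,560:]=c
cv2.imwrite('pics/w6.png',im[:,:,::-1])
E
```

```text
[ 595.41189513 -239.15543427  178.07300074]
proj pintop [276.6 200.4] win [ 71.2 116. ] bush [-75. 206.]
```

View pics/w6.png

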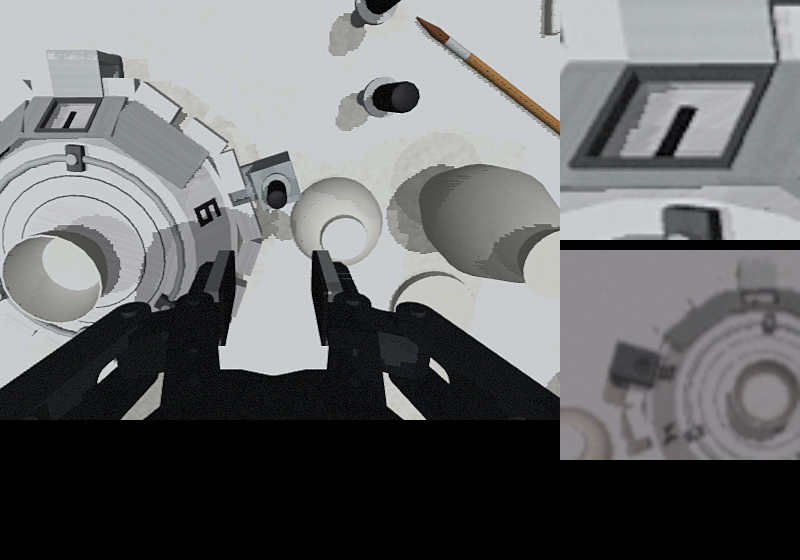

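>>> move_arm --motion '[[[0, 0, 0], [0, 0, 0.03], 0.4], [[0, 0, 0], [0, 0, 0.065], 0.4], [[0, 0, 0], [0, 0, 0.09], 0.4], [[0, 0, 0], [0, 0, 0.11], 0.4], [[0, 0, 0], [0, 0, 0.121], 0.4], [[0, 0, 0], [0, 0, 0.126], 0.4], [[0, 0, 0], [0, 0, 0.126], 0.4]]'

```text
time: 12.52
ee_pos: [596.4, -240.8, 52.8]
tcp_rot: [0.0, 1.0, 0.0, 0.0]
force: [0.3, -0.8, 0.2]
gripper_width: 0.405
grasp_force: 0.0
```

>>> move_arm --motion '[[[0, 0, 0], [0, 0, 0], 0], [[0, 0, 0], [0, 0, 0], 0], [[0, 0, 0], [0, 0, 0], 0], [[0, 0, 0], [0, 0, 0], 0]]'

```text
time: 13.02
ee_pos: [596.7, -241.2, 53.4]
tcp_rot: [0.0, 1.0, -0.0, 0.001]
force: [0.0, -0.4, 5.9]
gripper_width: 0.166
grasp_force: 58.7
```

>>> move_arm --motion '[[[0, 0, 0], [0, 0, -0.01], 0], [[0, 0, 0], [0, 0, -0.03], 0], [[0, 0, 0], [0, 0, -0.05], 0], [[0, 0, 0], [0, 0, -0.08], 0], [[0, 0, 0], [0, 0, -0.11], 0], [[0, 0, 0], [0, 0, -0.132], 0], [[0, 0, 0], [0, -0.03, -0.135], 0], [[0, 0, 0], [0, -0.08, -0.135], 0]]'

```text
time: 14.02
ee_pos: [596.1, -162.1, 189.4]
tcp_rot: [0.001, 1.0, -0.002, 0.001]
force: [-0.0, 0.7, -1.9]
gripper_width: 0.16
grasp_force: 58.8
```

>>> move_arm --motion '[[[0, 0, 0], [0, -0.05, 0], 0], [[0, 0, 0], [0, -0.1, 0], 0], [[0, 0, 0], [0, -0.13, 0], 0], [[0, 0, 0], [0, -0.141, 0], 0], [[0, 0, 0], [0, -0.141, 0], 0], [[0, 0, 0], [0, -0.141, 0], 0]]'

```text
time: 14.78
ee_pos: [596.0, -22.1, 187.7]
tcp_rot: [0.001, 1.0, -0.001, -0.0]
force: [-0.6, -1.1, -1.5]
gripper_width: 0.164
grasp_force: 58.8
```

```bash
python3 - <<'E'
from h import *
s=robot.state();p=s['ee_pos'];print(p,s['force'],s['gripper_width'],s['tcp_rot'])
a=snap('wrist','w7.png');b=snap('side','s7.png');t=snap('top')
print('bush',proj(a,np.array([584.8,46.7,80.])).round(1),'win',proj(a,np.array([656.,-80.5,72.])).round(1))
for dz in (-35,0,15,30): print(dz,'w',proj(a,p+[0,0,dz]).round(),'s',proj(b,p+[0,0,dz]).round())
im=np.zeros((600,800,3),np.uint8);im[:420,:560]=a['color']
u,v=proj(b,p).astype(int);im[:300,560:]=cv2.resize(b['color'][v-25:v+50,u-30:u+30],(240,300));print(u,v)
u,v=proj(a,np.array([584.8,46.7,80.])).astype(int);print(u,v)
im[300:540,560:]=cv2.resize(a['color'][v-30:v+30,u-30:u+30],(240,240))
cv2.imwrite('pics/w8.png',im[:,:,::-1])
E
```

```text
[596.03088314 -22.11522317 187.65081821] [-0.64206262 -1.06169203 -1.48162575] 0.163966229237815 [ 6.39818771e-04  9.99998948e-01 -1.30191196e-03 -1.62446373e-05]
bush [192.1 204. ] win [345.3 116.4]
-35 w [274. 220.] s [292. 198.]
0 w [274. 241.] s [292. 187.]
15 w [274. 253.] s [292. 183.]
30 w [274. 267.] s [292. 178.]
292 187
192 203
```

View pics/w8.png

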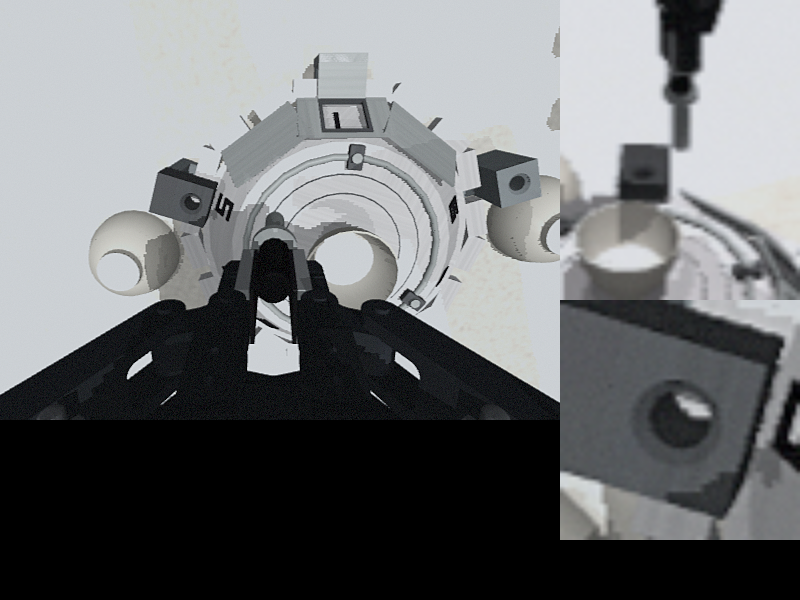

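>>> move_arm --motion '[[[0, 0, 0], [-0.003, -0.015, 0], 0], [[0, 0, 0], [-0.007, -0.04, 0], 0], [[0, 0, 0], [-0.011, -0.062, 0], 0], [[0, 0, 0], [-0.012, -0.067, 0.01], 0], [[0, 0, 0], [-0.012, -0.067, 0.035], 0], [[0, 0, 0], [-0.012, -0.067, 0.055], 0], [[0, 0, 0], [-0.012, -0.067, 0.064], 0], [[0, 0, 0], [-0.012, -0.067, 0.064], 0]]'

```text
time: 15.92
ee_pos: [583.6, 46.9, 122.8]
tcp_rot: [0.0, 1.0, -0.0, -0.001]
force: [-0.6, 1.1, -0.7]
gripper_width: 0.156
grasp_force: 58.8
```

```bash
python3 - <<'E'
from h import *
s=robot.state();p=s['ee_pos'];print(p,s['force'],s['gripper_width'],s['tcp_rot'])
a=snap('wrist');g=cv2.cvtColor(a['color'],cv2.COLOR_RGB2GRAY)
tip=p-[0,0,35.4]
print('tip',proj(a,tip).round(1),'bush',proj(a,np.array([584.8,46.7,80.])).round(1))
u,v=proj(a,tip).astype(int);print(g[v-18:v+14:2,u-20:u+22:2])
E
```

```text
[583.60468942  46.88611635 122.8418794 ] [-0.58882582  1.11027266 -0.68648067] 0.15635596118489295 [ 1.68504005e-04  9.99999755e-01 -1.43490376e-04 -6.63860553e-04]
tip [273.7 219.4] bush [273.9 213.9]
[[ 91  92  85  90  87  94  79  55  56  49  47  48  46  62  85  82  84  84
   86  88  87]
 [ 92  92  87  90  94  68  64  61 102 110  82  76  52  54  49  87  82  83
   87  84  84]
 [ 88  85  90  91  67  66  86 102  94 106  93  83  90  76  61  55  86  86
   90  87  83]
 [ 90  84  88  82  68  58  83 117 171 188 134  79  85  80  57  60  60  82
   88  86  85]
 [ 86  91  91  68  68  47  20  79 118 108 109 120  97  24  35  61  56  87
   87  83  79]
 [ 84  92  86  67  77  35  27  30  25  35  52  56  30  26  24  64  63  81
   84  84  85]
 [ 88  58  54  41  44  35  32  30  66  78  76  88  86  89  35  66  58  82
   83  82  85]
 [ 96  59  54  38  39  38  24  53  75  76  83  80  81  86  90  65  60  79
   82  85  82]
 [ 47  55  54  44  44  46  33  62  67  66  61  83  83  80  88  76  64  85
   86  84  86]
 [ 53  52  48  53  48  45  51  63  66  62  64  77  81  86  85  82  72  85
   82  84  84]
 [ 55  49  47  48  49  44  55  62  63  65  70  59  83  78  81  79  83  84
   78  80 120]
 [ 52  52  50  61  60  45  55  60  65  64  63  69  65  67  82  83  83  87
   83  79 137]
 [ 54  53  47  59  53  49  54  66  80  83  87  83  86  79  74  75  82  82
   82  84 160]
 [ 49  57  49  56  45  71  75  75  72  71  73  67  71  80  84  79  87  83
   82  96 105]
 [ 51  49  52  50  64  66  96 156 156 181 178 179 178 165 148  82  82  82
   79 102 106]
 [ 51  54  57  61  90 158 157 153 148 154 155 156 155 154 154 157 157  93
   76 103  99]]
```

>>> move_arm --motion '[[[0, 0, 0], [0.0005, -0.001, 0], 0], [[0, 0, 0], [0.0005, -0.001, 0.003], 0], [[0, 0, 0], [0.0005, -0.001, 0.006], 0], [[0, 0, 0], [0.0005, -0.001, 0.009], 0], [[0, 0, 0], [0.0005, -0.001, 0.012], 0], [[0, 0, 0], [0.0005, -0.001, 0.014], 0]]'

```text
time: 16.73
ee_pos: [584.5, 48.3, 109.2]
tcp_rot: [0.0, 1.0, 0.0, -0.0]
force: [-0.3, -0.5, -1.5]
gripper_width: 0.154
grasp_force: 58.8
```

>>> move_arm --motion '[[[0, 0, 0], [0, 0, 0.003], 0], [[0, 0, 0], [0, 0, 0.006], 0], [[0, 0, 0], [0, 0, 0.009], 0], [[0, 0, 0], [0, 0, 0.012], 0], [[0, 0, 0], [0, 0, 0.015], 0], [[0, 0, 0], [0, 0, 0.017], 0]]'

```text
time: 17.48
ee_pos: [584.5, 48.3, 92.3]
tcp_rot: [0.0, 1.0, 0.0, -0.0]
force: [-0.2, 0.3, -1.4]
gripper_width: 0.163
grasp_force: 58.8
```

>>> move_arm --motion '[[[0, 0, 0], [0, 0, 0.002], 0], [[0, 0, 0], [0, 0, 0.004], 0], [[0, 0, 0], [0, 0, 0.005], 0], [[0, 0, 0], [0, 0, 0.005], 0]]'

```text
time: 17.98
ee_pos: [584.5, 48.3, 87.4]
tcp_rot: [0.0, 1.0, 0.0, -0.0]
force: [0.7, -0.2, -1.1]
gripper_width: 0.163
grasp_force: 58.8
```

Tip about 52, no contact. Release, lift, and measure where the pin stands.

>>> move_arm --motion '[[[0, 0, 0], [0, 0, 0], 0.4], [[0, 0, 0], [0, 0, 0], 0.4], [[0, 0, 0], [0, 0, 0], 0.4], [[0, 0, 0], [0, 0, -0.025], 0.4], [[0, 0, 0], [0, 0, -0.06], 0.4], [[0, 0, 0], [0, 0, -0.095], 0.4], [[0, 0, 0], [-0.03, 0.03, -0.1], 0.4], [[0, 0, 0], [-0.07, 0.07, -0.1], 0.4]]'

```text
time: 18.98
ee_pos: [515.0, -21.6, 188.4]
tcp_rot: [-0.0, 1.0, 0.001, 0.001]
force: [-0.3, -0.6, -0.9]
gripper_width: 0.402
grasp_force: 0.0
```

```bash
cat > pin.py <<'E'
from h import *
s=robot.state();print(s['time'],s['ee_pos'],s['force'],s['gripper_width'])
b=robot.snapshot('side');g=cv2.cvtColor(b['color'],cv2.COLOR_RGB2GRAY)
for z in (123,135,85,97): print('top z',z,proj(b,np.array([584.8,46.9,z])).round(1))
u,v=proj(b,np.array([584.8,46.9,110.])).round().astype(int)
print(u,v);print(np.c_[np.arange(v-16,v+22),g[v-16:v+22,u-7:u+9]])
E
python3 pin.py
```

```text
18.975 [514.98996764 -21.59765584 188.37613064] [-0.28073298 -0.62811824 -0.90687058] 0.40248413972896935
top z 123 [282.3 192.7]
top z 135 [282.2 189.3]
top z 85 [282.5 203.1]
top z 97 [282.4 199.9]
282 196
[[180 223 222 222 223 223 222 222 223 222 223 222 221 223 224 222 223]
 [181 221 222 222 222 222 222 223 221 223 222 223 222 222 222 223 224]
 [182 222 222 222 223 223 222 224 223 222 223 223 223 223 221 223 223]
 [183 222 222 222 223 223 222 222 222 222 223 222 222 222 223 221 223]
 [184 223 222 221 223 223 223 223 223 222 222 223 222 224 223 222 223]
 [185 222 222 224 222 222 223 222 222 222 222 222 223 223 223 222 222]
 [186 221 223 223 221 222 222 222 222 222 223 223 224 222 222 222 222]
 [187 221 222 222 222 222 221 223 221 222 222 222 222 223 223 223 223]
 [188 223 222 222 222 222 222 193 122 123 146 197 221 222 223 222 222]
 [189 223 222 223 222 223 192  97  19  23  28  81 172 222 222 223 223]
 [190 221 222 223 222 223 185  58  26  29  31  80 172 222 223 223 221]
 [191 223 223 223 223 222 182  49  12  18  14  38 153 222 222 224 222]
 [192 221 222 221 223 223 180   6   7   
[... 1106 characters left out ...]
104  29  33  36  30  32  30  35  31  31  36  41  40 150 222]
 [209 206 142  32  33  35  36  31  33  30  30  35  34  32  37 151 222]
 [210 180 121  29  29  35  35  34  37  34  35  33  32  31  38 148 223]
 [211 109  80  35  36  35  36  39  35  35  35  37  32  33  76 148 203]
 [212 165 150 125 127 126 145 167 151 122 110  78  78  66  97 174 211]
 [213 173 151 135 133 131 118 109 134 153 179 200 214 212 213 211 209]
 [214 143 140 138 135 133 131 131 119 108 122 129 162 190 182 179 189]
 [215 147 143 143 138 137 133 132 128 125 123 123 112 114 138 140 150]
 [216 149 146 145 143 140 138 134 133 129 128 123 122 114  99 122 130]
 [217 153 150 149 146 144 141 140 134 133 132 130 125 125 110  98 164]]
```

>>> move_arm --motion '[[[0, 0, 0], [-0.025, 0.025, 0], 0.4], [[0, 0, 0], [-0.048, 0.048, 0], 0.4], [[0, 0, 0], [-0.052, 0.0515, 0.03], 0.4], [[0, 0, 0], [-0.052, 0.0515, 0.07], 0.4], [[0, 0, 0], [-0.052, 0.0515, 0.095], 0.4], [[0, 0, 0], [-0.052, 0.0515, 0.105], 0.4], [[0, 0, 0], [-0.052, 0.0515, 0.105], 0.4], [[0, 0, 0], [-0.052, 0.0515, 0.105], 0.4]]'

```text
time: 20.02
ee_pos: [463.5, -73.3, 83.5]
tcp_rot: [0.0, 1.0, 0.0, 0.001]
force: [0.5, -0.3, 0.4]
gripper_width: 0.402
grasp_force: 0.0
```

>>> move_arm --motion '[[[0, 0, 0], [0, 0, 0], 0], [[0, 0, 0], [0, 0, 0], 0], [[0, 0, 0], [0, 0, 0], 0], [[0, 0, 0], [0, 0, 0], 0]]'

```text
time: 20.52
ee_pos: [463.4, -72.8, 83.6]
tcp_rot: [-0.0, 1.0, 0.0, 0.001]
force: [-2.2, 1.3, 5.8]
gripper_width: 0.155
grasp_force: 58.5
```

>>> move_arm --motion '[[[0, 0, 0], [0, 0.001, 0], 0], [[0, 0, 0], [0, 0.002, 0], 0], [[0, 0, 0], [0, 0.003, 0], 0], [[0, 0, 0], [0, 0.0035, 0], 0], [[0, 0, 0], [0, 0.0038, 0], 0], [[0, 0, 0], [0, 0.0041, 0], 0], [[0, 0, 0], [0, 0.0044, 0], 0], [[0, 0, 0], [0, 0.0047, 0], 0]]'

```text
time: 21.52
ee_pos: [463.4, -73.2, 83.5]
tcp_rot: [-0.002, 1.0, 0.002, 0.001]
force: [-2.1, 13.0, 8.8]
gripper_width: 0.154
grasp_force: 58.7
```

>>> move_arm --motion '[[[0, 0, 0], [0, 0.0003, 0], 0], [[0, 0, 0], [0, 0.0006, 0], 0], [[0, 0, 0], [0, 0.0009, 0], 0], [[0, 0, 0], [0, 0.0012, 0], 0], [[0, 0, 0], [0, 0.0015, 0], 0], [[0, 0, 0], [0, 0.0015, 0], 0]]'

```text
time: 22.28
ee_pos: [463.3, -74.6, 83.5]
tcp_rot: [-0.002, 1.0, 0.002, 0.001]
force: [-2.7, 13.6, 9.0]
gripper_width: 0.148
grasp_force: 58.8
```

```bash
python3 pin.py | sed -n '1p;10,22p'
```

```text
22.275 [463.25897345 -74.55166572  83.51319891] [-2.69562136 13.57068713  8.95797883] 0.14810818988361485
 [183 226 227 227 226 227 227 228 227 227 228 227 227 227 227 227 226]
 [184 227 226 227 227 227 227 226 227 227 227 226 228 227 226 226 227]
 [185 228 226 227 227 227 228 228 227 227 227 227 227 227 228 228 226]
 [186 227 227 227 227 228 227 227 227 227 228 228 228 227 227 227 227]
 [187 227 227 228 227 226 227 227 227 227 227 227 227 227 228 227 227]
 [188 228 228 228 226 227 226 227 227 227 227 227 227 228 228 228 227]
 [189 226 226 226 227 228 227 227 227 227 227 228 227 226 228 227 227]
 [190 227 227 227 227 227 227 227 226 227 227 227 227 227 228 226 227]
 [191 229 227 227 227 227 227 212 180 203 226 227 229 227 228 226 228]
 [192 228 228 225 227 212 145  25  27  56 162 226 227 226 227 227 227]
 [193 227 227 227 226 190  62  32  31  30  84 180 228 227 228 226 228]
 [194 227 227 228 227 188  19  33  32  24  80 176 227 226 227 228 228]
 [195 227 226 228 227 187  13   9  10  10  77 176 227 228 228 227 227]
```

>>> move_arm --motion '[[[0, 0, 0], [0, -0.002, 0], 0], [[0, 0, 0], [0, -0.0035, 0], 0], [[0, 0, 0], [0, -0.0045, 0], 0], [[0, 0, 0], [0, -0.0045, 0], 0.4], [[0, 0, 0], [0, -0.0045, 0], 0.4], [[0, 0, 0], [0, -0.0045, -0.03], 0.4], [[0, 0, 0], [0, -0.0045, -0.075], 0.4], [[0, 0, 0], [0, -0.0045, -0.115], 0.4]]'

```text
time: 23.32
ee_pos: [462.5, -75.1, 198.9]
tcp_rot: [0.0, 1.0, -0.0, 0.0]
force: [1.3, -1.1, -0.1]
gripper_width: 0.399
grasp_force: 0.0
```

>>> move_arm --motion '[[[0, 0, 0], [-0.01, 0, -0.01], 0.4], [[0, 0, 0], [-0.01, 0, -0.01], 0.4], [[0, 0, 0], [-0.01, 0, -0.01], 0.4]]'

```text
time: 23.7
ee_pos: [451.6, -74.9, 206.2]
tcp_rot: [-0.0, 1.0, -0.0, -0.001]
force: [-0.9, -0.0, -0.0]
gripper_width: 0.4
grasp_force: 0.0
```

```bash
python3 pin.py | sed -n '1,6p;16,40p'; python3 - <<'E'
from h import *
b=robot.snapshot('side');o=cv2.cvtColor(cv2.imread('pics/s0.png'),cv2.COLOR_BGR2GRAY);g=cv2.cvtColor(b['color'],cv2.COLOR_RGB2GRAY)
# bowl rim extents before / now (side view), other changes
d=(cv2.absdiff(o,g)>50).astype(np.uint8)
n,_,st,c=cv2.connectedComponentsWithStats(d)
print([tuple(map(int,x)) for x in st[1:] if x[4]>25])
# bright bowl interior/rim location by phase correlation of the bowl crop
A=o[205:245,262:297].astype(np.float32);B=g[205:245,262:297].astype(np.float32);print(cv2.phaseCorrelate(A,B))
E
```

```text
23.7 [451.61371711 -74.93099816 206.24089063] [-0.85555822 -0.01029047 -0.03247621] 0.399891030063396
top z 123 [282.3 192.7]
top z 135 [282.2 189.3]
top z 85 [282.5 203.1]
top z 97 [282.4 199.9]
282 196
 [189 224 223 224 225 224 224 225 225 226 225 223 224 225 224 224 224]
 [190 224 225 224 226 225 225 225 224 226 225 224 224 224 225 224 224]
 [191 224 225 225 224 224 224 223 210 199 223 225 225 224 224 224 225]
 [192 224 224 225 225 208 142  27  23  52 158 224 224 224 224 224 224]
 [193 224 224 225 224 188  59  33  36  32  79 171 224 225 225 224 224]
 [194 223 224 225 224 183  13  28  31  25  79 172 225 224 224 224 225]
 [195 225 225 224 225 183   7   9  13  14  75 174 226 224 224 226 225]
 [196 224 224 224 224 188  51  12   9  16  43 157 223 224 224 224 224]
 [197 225 224 224 225 185  50   7  15  14  41 156 224 224 224 224 224]
 [198 225 213 157  79  61  19  10  15  14  19  75 115 112 130 186 223]
 [199 224 215 157  77  63  22  10  12   7  19  55  75  76  72 155 224]
 [200 224 205 131  77  62  21  11  13  13  21  53  80  76  73 157 224]
 [201 224 195 102  78  63  24   3  12  13  1
[... 886 characters left out ...]
 39, 52, 1599), (86, 0, 10, 5, 28), (139, 0, 116, 198, 6165), (16, 60, 48, 98, 1972), (0, 104, 29, 52, 717), (0, 156, 138, 264, 19053), (70, 159, 11, 27, 150), (280, 192, 6, 12, 57), (61, 194, 44, 79, 633), (248, 215, 17, 7, 52), (302, 214, 12, 17, 103), (244, 223, 10, 18, 105), (121, 230, 118, 40, 2478), (238, 244, 7, 10, 32), (297, 244, 10, 7, 39), (323, 245, 11, 14, 53), (251, 256, 10, 12, 56), (297, 257, 9, 11, 38), (273, 262, 12, 10, 64), (304, 264, 18, 19, 155), (235, 266, 22, 14, 66), (99, 274, 16, 20, 140), (265, 277, 13, 5, 33), (279, 277, 13, 5, 33), (240, 280, 14, 12, 41), (90, 284, 6, 12, 35), (269, 289, 6, 6, 26)]
((-0.08600258419680173, 0.05513539260762457), 1.0235846579074859)
```

```bash
python3 -c "
from workcell import robot
print(robot.finish_job())"
```

```text
the job is handed in; nothing more can be done
None
```

The drum is turned to 7 and locked: the side camera shows the index pin fully home in the bush with its collar seated, the bowl hasn't moved, and the job was handed in at about 24 s.

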